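# Scrape the clay chips off the sloping tile

## Robot

A 6-joint arm with a two-finger parallel gripper is mounted at the origin on a cart in front of the work surface, level with it; the furniture and walls round the work are solid. World frame = base frame: x ahead of the robot, y to its left, z up, the work surface at z = 0. Lengths are in m, angles in rad, forces in N, time in s.
With the tool pointing down it reaches from about 0.3 to 0.775 m from the base axis. Payload 14.6 kg.
Tool frame: the origin (TCP) lies midway between the tips of the shut fingers; the grasp point (between the pads) lies 19 mm behind it (ctrl.grip_depth is the z of the grasp point in the tool frame, in m); z points along the fingers, y is the line along which they close (so a half turn about z gives the same grasp; the last joint's range is limited). The gripper opens to 94 mm and grips with 3 to 60 N. Pads are 16 mm wide; open, the fingers measure 119 mm over their backs; the gripper's body (75 mm by 177 mm) begins 78 mm behind the grasp point.
Start: joints at [-1.201, 0.3, 1.521, -0, 1.321, -0.067], TCP at [0.233, -0.498, 0.205] pointing down, gripper open.
Joint ranges: [-3.03, 3.03], [-0.79, 2.21], [0.23, 2.52], [-1.04, 4.18], [0, 3.07], [-2.55, 2.55]. Speed limits (rad/s): [2.22, 2.22, 2.57, 3.14, 3.14, 3.14].

## Interface

Orientations are given as [roll, pitch, yaw] about the fixed x, y, z axes, in that order (R = Rz(yaw) Ry(pitch) Rx(roll)).
In Python, from station import ctrl gives the robot as it stands. The module is installed in compiled form; this text tells all that it offers.
- The arm moves only by the tool carry_out, never from a script. Its argument "commands" is a list of rows, each a list of 3 entries, a list of its own where there are three numbers: the closure, from 0 (fully open) to 1 (shut), then the shift along the tool's x, y, z in mm, then the turn, a rotation vector about the tool's x, y, z in rad. In form: [[gripper, [tx, ty, tz], [wx, wy, wz]], ...]. A call has 1 to 10 rows; each row shifts and turns the commanded pose from where the row before left it, along the tool's axes as they then stand; what a row does not reach is not made up. A row lasts 1/8 s, in which the tool goes at most 62.5 mm and 10.7 degrees, less where a joint would pass 70% of its speed; a pose out of reach is approached as far as the arm can. A call with a gripper value outside its range is refused whole. The fingers move at their own pace and stop on an object; "squeeze" is the grip in N (left out, the last holds). Time passes only in rows, so rows that do not move let the fingers close. It gives the time, the measured TCP pose, the force, the opening and the grip force at its end, in the units of the state.
- ctrl.get_obs(): the state, without advancing time (a new reading comes with each control period).
- ctrl.camera(name): name is "scene" or "top"; returns a dict with "img" (480x640x3 uint8, blue, green, red), "camera_matrix" (3x3 intrinsics, pixels), "rvec" (rotation vector, rad) and "tvec" (3), from world to camera coordinates, as OpenCV has them. Camera axes: x right, y down, z forward; pixel columns grow to the right and rows downward; lengths in m; the calibration is good to about 2 mm. A picture is of the moment at which its call begins. There is no depth.
- ctrl.hand_in(): hands the job in; it is judged then, once.
Trained networks look in the newest picture that a camera, given by its name, has taken for a name from the list of things; names that differ only in an ending like _2 or _b are one class to them, and where a whole thing is asked for, a point or a joint stands for the part that bears it (a point fixed in the world has none). Each returns a list of dicts, best first, with "score" (0 to 1); they miss things now and then, are a little off and sometimes report something else, mostly with a low value. They report only what shows in the picture. A call takes as long as a camera call.
- ctrl.outline_of(thing, camera): "region" (480x640 bool, what is visible of it).
- ctrl.place_of(thing, camera): "at" ([x, y, z] in m, in world coordinates, good to about 4 mm: a listed point, or the origin of a listed thing).
The state is a dict: "time_s": time; "qpos": joint angles; "joint_vel": joint speeds; "tau": joint torques, N m; "ee_pos": TCP position; "eef_rot": TCP orientation; "force": force on the tool from outside, world axes, zero at the start; "moment": the same for the moment, N m; "grip_width": finger opening in m; "grip_force": force on a finger pad.
Only numpy, scipy, OpenCV 4.12 (cv2) and the standard library are available. Lean on these libraries where they do the work, as an engineer would, in place of code of your own. Each camera call takes 0.05 s, during which the arm holds its last target. There are 200 camera calls.

## Task

Take the scraper from its wooden rest and, keeping its blade pressed lightly along the face of the sloping tile, wipe all four loose clay chips off sideways into the aluminium tray beside the tile. Do not touch chips or tile with the fingers, do not bear down on the tile (a firm push is too much), leave the other things on the bench alone, and finish with the scraper standing back in its rest.

Things in the scene. Friction and masses are not known exactly. Their poses are not given: they have to be found in the camera images.
- board: Fixed sloping board on a low wooden stand that carries a white glazed tile, 150 mm up the slope by 170 mm across. Origin: middle of the tile's face, 74 mm above the bench. x points up the slope (24 degrees above level), y across, z straight out of the face, 24 degrees from vertical, leaning to the low side. The side edges at y = +-85 mm are open.
- tray: Fixed open aluminium tray, 200 x 120 x 22 mm, walls 3 mm, standing on the bench under one open side edge of the tile (its near wall about 10 mm under the tile); its side, +y or -y of the board, changes from start to start. Origin: centre of its underside; x along its 200 mm length, z up.
- dish: Striped round bowl, 110 mm wide, 49 mm high, fixed on the bench at the other side edge of the tile; nothing belongs in it. Origin: centre of its underside.
- chip_0_mid (a point): Loose clay chip lying flat on the tile, five-sided, 25 mm wide, 6 mm thick; the point is its centre.
- chip_1_mid (a point): Loose clay chip lying flat on the tile, six-sided, 22 mm wide, 6 mm thick; the point is its centre.
- chip_2_mid (a point): Loose clay chip lying flat on the tile, four-sided, 23 mm wide, 6 mm thick; the point is its centre.
- chip_3_mid (a point): Loose clay chip lying flat on the tile, seven-sided, 24 mm wide, 6 mm thick; the point is its centre.
- tile_face: The white tile itself; origin at the middle of its glazed face, axes as the board. It lies on foam and gives straight in, about 1 mm for each 5 N, 5 mm at most; over 13 N harms it. In front of its low edge an aluminium ledge, fixed to the board, runs from x = -76 to -84 mm and stands 5 mm higher than the face.
- scraper: The scraper, 0.25 kg: aluminium bar 140 x 24 x 18 mm with a wooden grip 60 (x) x 22 (y) x 44 (z) mm standing on its middle, 61 mm high in all, and a steel blade below it. Origin: centre of the bar's underside; x along bar and blade, y across the grip, z up through the grip. The same both ways round. It starts standing in the rest.
- scraper_grip (a point): Where to take the scraper: centre of the wooden grip, 40 mm above the bar's underside; axes as the scraper.
- rest_seat (a point): Seat of the fixed wooden rest (175 x 56 mm; two posts 45 mm high under the bar's ends, the blade hangs between them): the point where the centre of the bar's underside stands, 45 mm above the bench; x along the bar. Ears and end stops rise 11 to 13 mm above the seat, with 3.5 mm of play each side in y, 5 mm each end in x.
- pliers: Cutting pliers lying on the bench, bystander.
- spool: Spool of gold thread, 43 mm wide, 22 mm high, standing on the bench, bystander.
- tape: Purple tape roll, 62 mm wide, bystander.
- flower: Small flower pendant, 31 mm, bystander.
- blade_root (a point): Centre of the bar's underside, where the blade comes out, axes as the scraper. Blade 104 mm long (x), 3 mm thick (y). It stands out straight down (-z) by 10 to 30 mm, clamped fast at a different length each time; the length is not measured: find it by touch.
- boom_arm: Black jointed lamp boom of the room, fixed at the left: it stands out over the left end of the bench from about 0.2 m above it; keep the arm clear of it. Origin: its clamp.

How it is judged:
On the way, in this order (a step that is already met when the one before it is completed fails the run):
1. the scraper's blade is pressed on the sloping tile, leaning with it (contact force between scraper and tile_face above 1 N and angle between the z axis of scraper and the z axis of board, either way round below 0.14 rad), for 0.2 s.
2. all four chips lie in the tray (x of chip_0_mid in the frame of tray between -0.1 and 0.1 m and y of chip_0_mid in the frame of tray between -0.06 and 0.06 m and z of each of chip_0_mid, chip_1_mid, chip_2_mid, chip_3_mid in the frame of tray below 0.025 m and x of chip_1_mid in the frame of tray between -0.1 and 0.1 m and y of chip_1_mid in the frame of tray between -0.06 and 0.06 m and x of chip_2_mid in the frame of tray between -0.1 and 0.1 m and y of chip_2_mid in the frame of tray between -0.06 and 0.06 m and x of chip_3_mid in the frame of tray between -0.1 and 0.1 m and y of chip_3_mid in the frame of tray between -0.06 and 0.06 m), for 0.2 s.
At the end, for the whole second after the job is handed in: All four chips lie within the tray (centres inside its walls, not above its rim by more than 3 mm), and the scraper stands at rest in its wooden rest (within 12 mm of the seat, upright within 0.1 rad) (all of step 2 and linear speed of scraper below 0.02 m/s and distance between scraper and rest_seat below 0.012 m and angle between scraper's own z axis and vertical below 0.1 rad); the robot touches nothing.
It fails at once if the scraper presses on the tile with more than 13 N (contact force between scraper and tile_face above 13 N).
It fails at once if the fingers touch the tile (contact force between the fingers and tile_face above 0.5 N).
It fails at once if the fingers touch a chip (contact force between the fingers and chip_0 above 0.3 N or contact force between the fingers and chip_1 above 0.3 N or contact force between the fingers and chip_2 above 0.3 N or contact force between the fingers and chip_3 above 0.3 N).
It fails at once if a bystander is moved by more than 25 mm (distance of any of spool, tape, flower from where it was at the start of the episode above 0.025 m).
It fails at once if the robot or the scraper knocks the bowl or the pliers (contact force between any of the arm, scraper and dish above 3 N or contact force between any of the arm, scraper and pliers above 3 N).
It also fails if it takes over 58 s, if anything falls off the work surface, if the arm or the gripper's body presses on something with over 40 N, if the wrist force passes 120 N, or if a joint passes its speed limit or range.

## Working session

There is one attempt and no reset: what is moved stays moved. The work goes in short steps, Python scripts to look and compute and a tool call to move; the robot and the scene stay as the last step left them, time stands still between calls to the robot, and variables do not carry over. Pictures are saved under pics/ and viewed, at most 10 in all, crops included, and the job is handed in when it is done.

Besides the shell and the picture viewer there is one more tool, called after ">>>" by a JSON object that holds its "name" and its "arguments", one argument or row to a line. carry_out: Moves the arm, as the interface text tells. Its arguments: {"type":"object","properties":{"commands":{"type":"array","items":{"type":"array"}},"squeeze":{"type":"number"}},"required":["commands"]}

```bash
mkdir -p pics
cat > h.py <<'E'
import numpy as np, cv2
from scipy.spatial.transform import Rotation as R
from station import ctrl
def snap(c,fn=None):
    d=ctrl.camera(c)
    if fn: cv2.imwrite('pics/'+fn,d['img'])
    return d
def proj(d,P):
    return cv2.projectPoints(np.array(P,float).reshape(-1,1,3),d['rvec'],d['tvec'],d['camera_matrix'],None)[0].reshape(-1,2)
def ray(d,uv,z):
    M=cv2.Rodrigues(d['rvec'])[0]; c=-M.T@np.ravel(d['tvec'])
    v=M.T@np.linalg.inv(d['camera_matrix'])@np.array([uv[0],uv[1],1.])
    return c+v*(z-c[2])/v[2]
E
python3 - <<'E'
from h import *
a=snap('scene','s0.png');b=snap('top','t0.png')
print(ctrl.get_obs(), ctrl.grip_depth)
for n in ['board','tray','dish','chip_0_mid','chip_1_mid','chip_2_mid','chip_3_mid','tile_face','scraper','scraper_grip','rest_seat','pliers','spool','tape','flower','boom_arm']:
    for c in ['scene','top']:
        print(n,c,[(np.round(x['at'],3).tolist(),round(x['score'],2)) for x in ctrl.place_of(n,c)[:2]])
E
```

```text
{'time_s': 0.1, 'qpos': array([-1.20061528e+00,  3.00405048e-01,  1.52151246e+00,  1.52486451e-06,
        1.32067570e+00, -6.65997449e-02]), 'joint_vel': array([-0.00077732, -0.00183885, -0.00282301,  0.00059479, -0.00092206,
       -0.00010068]), 'tau': array([ 3.18115599e-03, -5.32645154e+01, -3.53281474e+01,  7.10438238e-02,
        2.34790274e-02, -4.92987010e-05]), 'ee_pos': array([ 0.23257922, -0.49815423,  0.20495158]), 'eef_rot': array([-3.14059442e+00, -6.80611076e-05,  4.36780382e-01]), 'force': array([-0.19826609,  0.67710326,  0.30422255]), 'moment': array([-0.00576073, -0.01104481, -0.0269704 ]), 'grip_force': 0.0, 'grip_width': 0.09429592863331783} -0.0188
board scene [([0.553, 0.078, 0.071], 0.78)]
board top [([0.551, 0.083, 0.072], 0.91)]
tray scene [([0.558, 0.219, -0.0], 0.85)]
tray top [([0.556, 0.218, -0.002], 0.69), ([0.509, -0.36, 0.043], 0.17)]
dish scene [([0.552, 0.056, 0.078], 0.74), ([0.553, -0.06, -0.0], 0.67)]
dish top [([0.549, -0.058, 0.003], 0.84), ([0.508, -0.358, 0.046], 0.63)]
chip_0_mid scene [([0.512, 0.033, 0.057], 0.52)]
chip_0_mid top [([0.507
[... 500 characters left out ...]
, -0.356, 0.044], 0.63)]
scraper_grip scene [([0.506, -0.355, 0.085], 0.79)]
scraper_grip top [([0.51, -0.357, 0.085], 0.71)]
rest_seat scene [([0.505, -0.357, 0.04], 0.95), ([0.676, -0.352, 0.001], 0.71)]
rest_seat top [([0.507, -0.36, 0.044], 0.9)]
pliers scene [([0.375, 0.128, 0.004], 0.58)]
pliers top [([0.379, 0.131, -0.004], 0.75)]
spool scene [([0.409, -0.15, -0.003], 0.52)]
spool top [([0.409, -0.153, -0.002], 0.47), ([0.562, 0.22, -0.002], 0.28)]
tape scene [([0.678, -0.352, 0.004], 0.81), ([0.507, -0.358, 0.045], 0.3)]
tape top [([0.674, -0.345, 0.002], 0.56)]
flower scene [([0.389, -0.029, -0.002], 0.49)]
flower top [([0.393, -0.03, 0.004], 0.38)]
boom_arm scene []
boom_arm top []
```

View pics/s0.png

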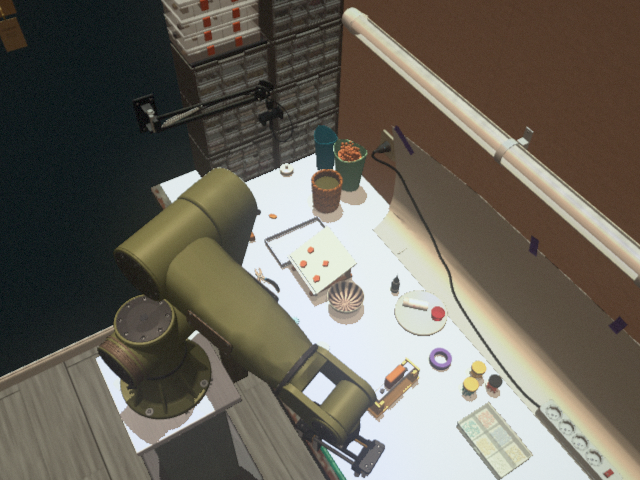

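View pics/t0.png

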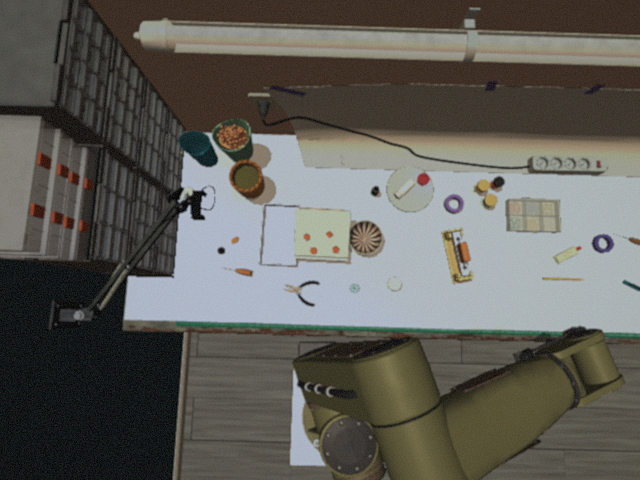

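The scene view shows the tile at about (322,262), the bowl at (346,297), the tray at (297,240) and the scraper in its rest at (395,383). In the top view the tile is at (322,235), the tray at (280,235) on the left (+y), and the rest at (457,255), turned a few degrees. Next I'll fit the yaws.

```bash
cat > fit.py <<'E'
from h import *
from scipy.optimize import minimize
def hull_iou(d,reg,pts):
    m=np.zeros(reg.shape,np.uint8); cv2.fillConvexPoly(m,cv2.convexHull((proj(d,pts)*16).astype(np.int32)),1,shift=4)
    m=m>0
    return (m&reg).sum()/max(1,(m|reg).sum())
def box(x,y,z):
    return np.array([[a,b,c] for a in x for b in y for c in z])
S={}
ds={c:snap(c) for c in ['scene','top']}
def fit(name,pts,p0,z,tilt):
    regs={c:ctrl.outline_of(name,c) for c in ds}
    regs={c:r[0]['region'] for c,r in regs.items() if r}
    def f(p,sep=False):
        T=R.from_euler('zy',[p[2]/10*1,-tilt]).as_matrix()
        P=pts@T.T+[p[0]/100,p[1]/100,z]
        v=[hull_iou(ds[c],regs[c],P) for c in regs]
        return v if sep else -sum(v)
    best=None
    for y0 in np.arange(-.5,.51,.1):
        q=[p0[0]*100,p0[1]*100,(p0[2]+y0)*10]
        r=minimize(f,q,method='Nelder-Mead',options=dict(initial_simplex=[q,[q[0]+1,q[1],q[2]],[q[0],q[1]+1,q[2]],[q[0],q[1],q[2]+1.5]]))
        if best is None or r.fun<best.fun: best=r
    p=best.x; print(name,np.round([p[0]/100,p[1]/100,p[2]/10],4),np.round(f(p,True),3))
    return p[0]/100,p[1]/100,p[2]/10
if __name__=='__main__':
    t=fit('tile_face',box([-.075,.075],[-.085,.085],[0]),[.554,.082,0],.074,np.radians(24))
    tr=fit('tray',box([-.1,.1],[-.06,.06],[0,.022]),[.557,.218,0],0,0)
    s=fit('rest_seat',box([-.0875,.0875],[-.028,.028],[-.045,.012]),[.507,-.358,0],.045,0)
    g=fit('scraper',np.vstack([box([-.07,.07],[-.012,.012],[0,.018]),box([-.03,.03],[-.011,.011],[.018,.061])]),[.507,-.357,0],.045,0)
    im=ds['top']['img'].copy()
    def dr(pts,p,z,tilt,col):
        P=pts@R.from_euler('zy',[p[2],-tilt]).as_matrix().T+[p[0],p[1],z]
        for u in proj(ds['top'],P): cv2.circle(im,tuple(int(round(v*16)) for v in u),8,col,-1,shift=4)
    big=cv2.resize(ds['top']['img'][180:300,240:500],None,fx=3,fy=3,interpolation=cv2.INTER_CUBIC)
    def dr(pts,p,z,tilt,col):
        P=pts@R.from_euler('zy',[p[2],-tilt]).as_matrix().T+[p[0],p[1],z]
        for u in proj(ds['top'],P): cv2.circle(big,(int((u[0]-240)*3+1),int((u[1]-180)*3+1)),2,col,-1)
    dr(box([-.075,.075],[-.085,.085],[0]),t,.074,np.radians(24),(0,0,255))
    dr(box([-.1,.1],[-.06,.06],[.022]),tr,0,0,(255,0,0))
    dr(box([-.0875,.0875],[-.028,.028],[0]),s,.045,0,(0,160,0))
    dr(box([-.03,.03],[-.011,.011],[.061]),g,.045,0,(255,0,255))
    cv2.imwrite('pics/t1.png',big)
    print(cv2.Rodrigues(ds['top']['rvec'])[0].round(2).tolist(),(-cv2.Rodrigues(ds['top']['rvec'])[0].T@np.ravel(ds['top']['tvec'])).round(2))
E
python3 fit.py
```

```text
tile_face [ 0.5582  0.0818 -0.0205] [0.926 0.929]
tray [0.5599 0.2279 0.0411] [0.618 0.876]
rest_seat [ 0.5057 -0.3562  0.2397] [0.388 0.407]
scraper [ 0.5097 -0.3551  0.234 ] [0.779 0.83 ]
[[0.03, -1.0, 0.01], [-0.99, -0.03, -0.15], [0.15, -0.01, -0.99]] [0.33 0.07 1.41]
```

View pics/t1.png

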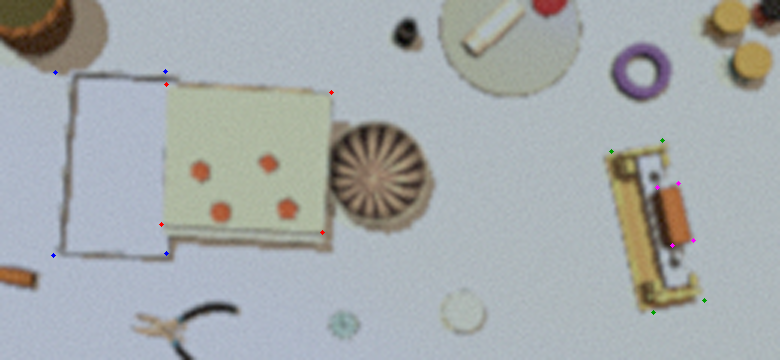

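The overlay shows the tile corner fit (red) lying on the tile edges. The rest and scraper yaw of about 0.23 agrees with the edges near (625,230), and the tray is turned by about -0.03. The chips are at crop positions (200,171), (268,163), (221,212) and (288,209). Next I plan the grasp.

```bash
cat >> h.py <<'E'
def plan(P,Rt,step=40.,n=None,start=None,g=0.):
    o=ctrl.get_obs()
    p,r=start if start else (o['ee_pos'],R.from_euler('xyz',o['eef_rot']))
    rv=(r.inv()*Rt).as_rotvec(); P=np.array(P)
    n=n or int(np.ceil(max(np.linalg.norm(P-p)*1000/step,np.linalg.norm(rv)/.14,1)))
    rows=[]; p0=p.copy(); r0=r
    for i in range(1,n+1):
        tp=p0+(P-p0)*i/n; tr=r0*R.from_rotvec(rv*i/n)
        t=np.round(r.inv().apply(tp-p)*1000,1); w=np.round((r.inv()*tr).as_rotvec(),3)
        rows.append([g,t.tolist(),w.tolist()]); p=p+r.apply(t/1000); r=r*R.from_rotvec(w)
    print(str(rows).replace(' ',''))
    return p,r
BO=np.array([.5555,.082,.074]); BR=R.from_euler('zy',[-.022,-np.radians(24)])
def chipb():
    for i in range(4):
        for c in ['scene','top']:
            v=ctrl.place_of(f'chip_{i}_mid',c)
            if v: print(i,c,np.round(BR.inv().apply(v[0]['at']-BO)*1000).tolist(),round(v[0]['score'],2))
E
python3 - <<'E'
from h import *
chipb()
D=R.from_euler('xyz',[np.pi,0,.232])
s=plan([.508,-.357,.16],D,step=38)
s=plan([.508,-.357,.069],D,step=30,start=s)
E
```

```text
0 scene [-51.0, -49.0, 1.0] 0.51
0 top [-50.0, -46.0, 7.0] 0.41
1 scene [-18.0, 50.0, 2.0] 0.55
1 top [-34.0, -138.0, -68.0] 0.72
2 scene [-49.0, -49.0, 4.0] 0.66
2 top [0.0, -27.0, 9.0] 0.55
3 scene [-59.0, 20.0, 4.0] 0.46
3 top [-55.0, 25.0, 2.0] 0.59
[[0.0,[34.4,-1.3,5.0],[-0.0,0.0,0.023]],[0.0,[34.3,-2.1,5.1],[-0.0,0.0,0.023]],[0.0,[34.3,-2.8,5.0],[-0.0,0.0,0.022]],[0.0,[34.2,-3.7,5.1],[-0.0,0.0,0.023]],[0.0,[34.1,-4.4,5.0],[-0.0,0.0,0.023]],[0.0,[34.0,-5.2,5.1],[-0.0,0.0,0.023]],[0.0,[33.8,-5.9,5.0],[-0.0,0.0,0.022]],[0.0,[33.8,-6.7,5.1],[-0.0,0.0,0.023]],[0.0,[33.5,-7.5,5.0],[-0.0,0.0,0.023]]]
[[0.0,[0.0,-0.0,22.8],[-0.0,0.0,-0.0]],[0.0,[0.0,-0.0,22.7],[-0.0,0.0,-0.0]],[0.0,[0.0,-0.0,22.8],[-0.0,0.0,-0.0]],[0.0,[0.0,-0.0,22.7],[-0.0,0.0,-0.0]]]
```

>>> {"name": "carry_out", "arguments": {
  "commands": [
    [0,[34.4,-1.3,5],[0,0,0.023]],
    [0,[34.3,-2.1,5],[0,0,0.023]],
    [0,[34.3,-2.8,5],[0,0,0.022]],
    [0,[34.2,-3.7,5],[0,0,0.023]],
    [0,[34.1,-4.4,5],[0,0,0.023]],
    [0,[34,-5.2,5],[0,0,0.023]],
    [0,[33.8,-5.9,5],[0,0,0.022]],
    [0,[33.8,-6.7,5],[0,0,0.023]],
    [0,[33.5,-7.5,5],[0,0,0.023]],
    [0,[0,0,0],[0,0,0]]
  ]
}}

```text
time_s: 3.85
ee_pos: [0.5092, -0.3557, 0.1597]
eef_rot: [-3.141, 0.0, 0.234]
force: [-0.7, -1.1, 0.2]
grip_width: 0.094
grip_force: 0.0
```

Run:
```python
from h import *
d=snap('scene'); cv2.imwrite('pics/s1.png',cv2.resize(d['img'][300:480,300:500],None,fx=3,fy=3))
D=R.from_euler('xyz',[np.pi,0,.232])
plan([.508,-.357,.069],D,step=24)
print([ [np.round(x['at'],3).tolist() for x in ctrl.place_of('scraper_grip','scene')]])
```

```text
[[0.0,[-0.1,0.1,22.8],[-0.0,0.0,0.0]],[0.0,[-0.1,0.1,22.7],[-0.0,0.0,0.001]],[0.0,[-0.0,0.1,22.8],[-0.0,0.0,0.0]],[0.0,[-0.1,0.1,22.7],[-0.001,0.001,0.0]]]
[[[0.507, -0.355, 0.087]]]
```

View pics/s1.png

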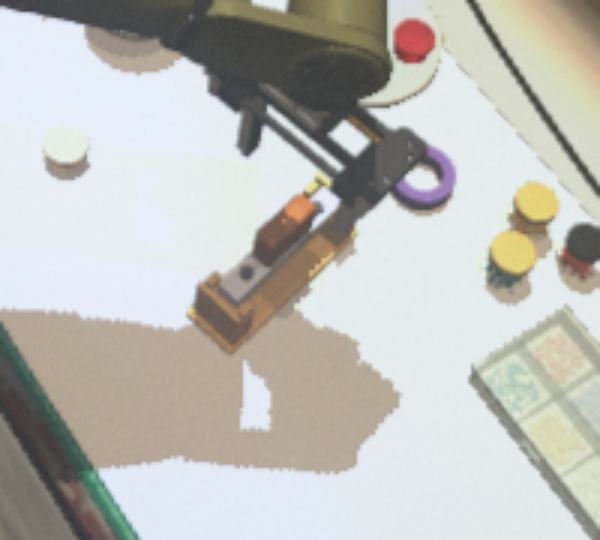

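The open fingers, at about (250,130) and (345,215), straddle the grip at (285,225). I go down and grip.

>>> {"name": "carry_out", "arguments": {
  "commands": [
    [0,[0,0,22.8],[0,0,0]],
    [0,[0,0,22.8],[0,0,0]],
    [0,[0,0,22.8],[0,0,0]],
    [0,[0,0,22.6],[0,0,0]],
    [1,[0,0,0],[0,0,0]],
    [1,[0,0,0],[0,0,0]],
    [1,[0,0,0],[0,0,0]],
    [1,[0,0,0],[0,0,0]],
    [1,[0,0,0],[0,0,0]],
    [1,[0,0,0],[0,0,0]]
  ],
  "squeeze": 15
}}

```text
time_s: 5.2
ee_pos: [0.508, -0.357, 0.0695]
eef_rot: [3.142, -0.0, 0.232]
force: [1.0, -0.5, -0.9]
grip_width: 0.0372
grip_force: 0.0
```

>>> {"name": "carry_out", "arguments": {
  "commands": [
    [1,[0,0,0],[0,0,0]],
    [1,[0,0,0],[0,0,0]],
    [1,[0,0,0],[0,0,0]],
    [1,[0,0,0],[0,0,0]]
  ]
}}

```text
time_s: 5.7
ee_pos: [0.508, -0.357, 0.0695]
eef_rot: [-3.142, -0.0, 0.232]
force: [-0.1, 1.0, 0.4]
grip_width: 0.0222
grip_force: 14.9
```

>>> {"name": "carry_out", "arguments": {
  "commands": [
    [1,[0,0,0],[0,0,0]],
    [1,[0,0,0],[0,0,0]],
    [1,[0,0,0],[0,0,0]]
  ],
  "squeeze": 55
}}

```text
time_s: 6.08
ee_pos: [0.508, -0.357, 0.0695]
eef_rot: [3.142, -0.0, 0.232]
force: [0.5, 0.7, 0.3]
grip_width: 0.0217
grip_force: 54.9
```

Run:
```python
from h import *
o=ctrl.get_obs(); print(o)
D=R.from_euler('xyz',[np.pi,0,.232])
s=plan([.508,-.357,.22],D,step=20)
# tilted pose: tool x=board x, tool z=-board z
T=BR*R.from_euler('x',np.pi)
# blade tip at (x,y) on tile, len L: tcp = tile + z_b*(L+.024)
for L in (.036,): 
    P=BO+BR.apply([-.018,-.073,L+.024]); print(P)
    s=plan(P+[0,0,.14],T,step=38,start=s,g=1)
    s=plan(P,T,step=20,start=s,g=1)
```

```text
{'time_s': 6.075, 'qpos': array([-6.71580327e-01,  5.89903075e-01,  1.43644534e+00,  4.18899908e-05,
        1.11519290e+00,  6.67384002e-01]), 'joint_vel': array([-3.11656606e-04,  1.35148783e-04,  5.99614441e-05, -1.47577638e-03,
        1.00498718e-03, -5.48300013e-04]), 'tau': array([-3.22081475e-01, -6.56180263e+01, -3.20847595e+01, -1.16503369e-01,
       -6.63641095e-02, -3.03263857e-02]), 'ee_pos': array([ 0.50802814, -0.35702993,  0.06946268]), 'eef_rot': array([ 3.14157561e+00, -6.13233210e-05,  2.31813568e-01]), 'force': array([0.49237038, 0.73908986, 0.26374848]), 'moment': array([ 0.13849078, -0.08210324, -0.04522563]), 'grip_force': 54.93598759174347, 'grip_width': 0.02165990897443959}
[[0.0,[-0.0,-0.0,-18.8],[0.0,-0.0,-0.0]],[0.0,[-0.0,-0.0,-18.8],[0.0,-0.0,-0.0]],[0.0,[-0.0,-0.0,-18.9],[0.0,-0.0,-0.0]],[0.0,[-0.0,-0.0,-18.8],[0.0,-0.0,-0.0]],[0.0,[-0.0,-0.0,-18.8],[0.0,-0.0,-0.0]],[0.0,[-0.0,-0.0,-18.8],[0.0,-0.0,-0.0]],[0.0,[-0.0,-0.0,-18.8],[0.0,-0.0,-0.0]],[0.0,[-0.0,-0.0,-18.8],[0.0,-0.0,-0.0]]]
[0.51318893 0.00941363 0.12084007]
[[1,[8.9,-35.5,-4.1],[-0.004,0.042,0.025]],[1,[8.2,-35.8,-3.9],[-0.005,0.042,0.025]],[1,[7.5,-35.9,-3.7],[-0.004,0.041,0.025]],[1,[6.7,-36.1,-3.6],[-0.005,0.042,0.025]],[1,[5.9,-36.2,-3.4],[-0.004,0.042,0.025]],[1,[5.2,-36.4,-3.4],[-0.004,0.042,0.025]],[1,[4.5,-36.4,-3.4],[-0.005,0.041,0.025]],[1,[3.6,-36.6,-3.3],[-0.004,0.042,0.025]],[1,[2.9,-36.6,-3.4],[-0.005,0.042,0.025]],[1,[2.1,-36.6,-3.5],[-0.004,0.042,0.025]]]
[[1,[-7.1,0.2,16.0],[-0.0,-0.0,0.0]],[1,[-7.1,0.1,16.0],[-0.0,-0.0,0.0]],[1,[-7.2,0.2,16.0],[-0.0,-0.0,0.0]],[1,[-7.1,0.1,16.0],[-0.0,-0.0,0.0]],[1,[-7.1,0.2,15.9],[-0.0,-0.0,0.0]],[1,[-7.1,0.1,16.0],[-0.0,-0.0,0.0]],[1,[-7.2,0.2,16.0],[-0.0,-0.0,0.0]],[1,[-7.1,0.1,16.0],[-0.0,-0.0,0.0]]]
```

>>> {"name": "carry_out", "arguments": {
  "commands": [
    [1,[0,0,-10],[0,0,0]],
    [1,[0,0,-20],[0,0,0]],
    [1,[0,0,-30],[0,0,0]],
    [1,[0,0,-30],[0,0,0]],
    [1,[0,0,-30],[0,0,0]],
    [1,[0,0,-30.6],[0,0,0]]
  ]
}}

```text
time_s: 6.82
ee_pos: [0.5078, -0.3569, 0.2216]
eef_rot: [3.141, 0.0, 0.232]
force: [0.4, -0.2, -1.4]
grip_width: 0.0218
grip_force: 54.9
```

>>> {"name": "carry_out", "arguments": {
  "commands": [
    [1,[8.9,-35.5,-4.1],[-0.004,0.042,0.025]],
    [1,[8.2,-35.8,-3.9],[-0.005,0.042,0.025]],
    [1,[7.5,-35.9,-3.7],[-0.004,0.041,0.025]],
    [1,[6.7,-36.1,-3.6],[-0.005,0.042,0.025]],
    [1,[5.9,-36.2,-3.4],[-0.004,0.042,0.025]],
    [1,[5.2,-36.4,-3.4],[-0.004,0.042,0.025]],
    [1,[4.5,-36.4,-3.4],[-0.005,0.041,0.025]],
    [1,[3.6,-36.6,-3.3],[-0.004,0.042,0.025]],
    [1,[2.9,-36.6,-3.4],[-0.005,0.042,0.025]],
    [1,[2.1,-36.6,-3.5],[-0.004,0.042,0.025]]
  ]
}}

```text
time_s: 8.07
ee_pos: [0.5128, 0.0105, 0.2617]
eef_rot: [-3.131, -0.421, -0.025]
force: [0.2, 0.4, -2.7]
grip_width: 0.0215
grip_force: 54.9
```

>>> {"name": "carry_out", "arguments": {
  "commands": [
    [1,[-7.1,0.2,16],[0,0,0]],
    [1,[-7.1,0.1,16],[0,0,0]],
    [1,[-7.2,0.2,16],[0,0,0]],
    [1,[-7.1,0.1,16],[0,0,0]],
    [1,[0,0,0],[0,0,0]]
  ]
}}

```text
time_s: 8.7
ee_pos: [0.5126, 0.0094, 0.1903]
eef_rot: [-3.132, -0.417, -0.024]
force: [-0.8, -0.4, -2.1]
grip_width: 0.0217
grip_force: 54.9
```

```bash
cat >> h.py <<'E'
T=BR*R.from_euler('x',np.pi)
def st():
    o=ctrl.get_obs(); p=BR.inv().apply(o['ee_pos']-BO)*1000
    f=BR.inv().apply(o['force']); r=(T.inv()*R.from_euler('xyz',o['eef_rot'])).as_rotvec()
    print('t',o['time_s'],'tcp_b',p.round(1),'f_b',f.round(2),'m_b',BR.inv().apply(o['moment']).round(2),'rot',r.round(3),'grip',o['grip_force'])
E
python3 - <<'E'
from h import *
for c in ['scene','top']: snap(c)
for i in range(3): st(); 
d=snap('scene'); cv2.imwrite('pics/s2.png',cv2.resize(d['img'][190:340,230:430],None,fx=4,fy=4)); st()
plan(BO+BR.apply([-.018,-.073,.060]),T,step=10,g=1)
E
```

```text
t 8.8 tcp_b [ 11.  -72.4 124.8] f_b [-1.36  0.28 -1.57] m_b [ 0.07  0.32 -0.04] rot [-0.     0.001 -0.   ] grip 54.93722319602966
t 8.8 tcp_b [ 11.  -72.4 124.8] f_b [-1.36  0.28 -1.57] m_b [ 0.07  0.32 -0.04] rot [-0.     0.001 -0.   ] grip 54.93722319602966
t 8.8 tcp_b [ 11.  -72.4 124.8] f_b [-1.36  0.28 -1.57] m_b [ 0.07  0.32 -0.04] rot [-0.     0.001 -0.   ] grip 54.93722319602966
t 8.85 tcp_b [ 11.2 -72.4 124.9] f_b [-0.7   0.17 -2.47] m_b [0.01 0.36 0.01] rot [-0.     0.002 -0.   ] grip 54.93710696697235
[[1,[-3.7,0.1,8.1],[0.0,-0.0,0.0]],[1,[-3.6,0.1,8.1],[0.0,-0.0,0.0]],[1,[-3.7,0.0,8.1],[0.0,-0.001,0.0]],[1,[-3.7,0.1,8.1],[0.0,0.0,0.0]],[1,[-3.6,0.1,8.1],[0.0,-0.0,0.0]],[1,[-3.7,0.1,8.2],[0.0,-0.0,0.0]],[1,[-3.6,0.0,8.1],[0.0,-0.0,0.0]],[1,[-3.7,0.1,8.1],[0.0,-0.001,0.0]]]
```

View pics/s2.png

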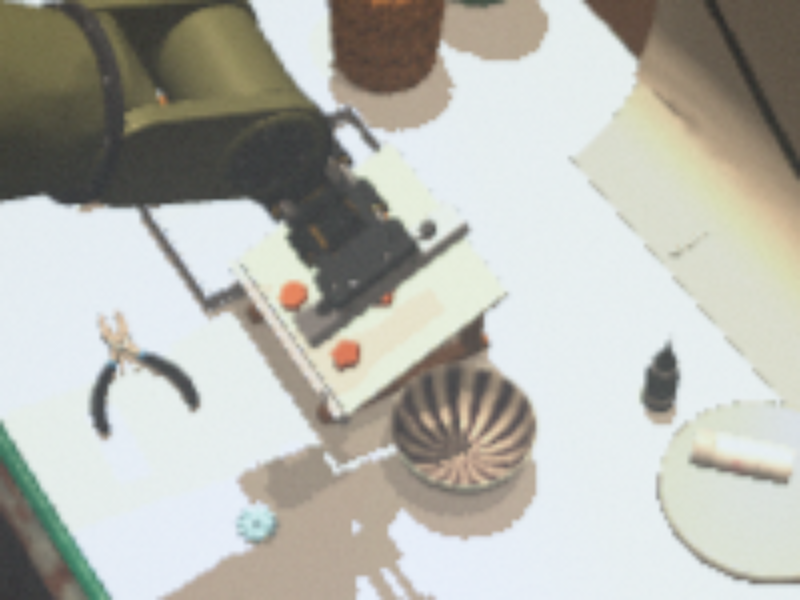

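The bar hangs over the tile, roughly from (310,335) to (468,228), parallel to the side edge. The strip beside it is free of chips. I go down to just above the longest possible blade.

>>> {"name": "carry_out", "arguments": {
  "commands": [
    [1,[-3.7,0.1,8.1],[0,0,0]],
    [1,[-3.6,0.1,8.1],[0,0,0]],
    [1,[-3.7,0.1,8.1],[0,-0.001,0]],
    [1,[-3.7,0.1,8.1],[0,0,0]],
    [1,[-3.6,0,8.1],[0,0,0]],
    [1,[-3.7,0.1,8.1],[0,0,0]],
    [1,[-3.6,0,8.1],[0,0,0]],
    [1,[-3.6,0,8.1],[0,-0.001,0]],
    [1,[0,0,2],[0,0,0]],
    [1,[0,0,0],[0,0,0]]
  ]
}}

```text
time_s: 10.1
ee_pos: [0.5138, 0.0096, 0.118]
eef_rot: [-3.132, -0.417, -0.024]
force: [0.2, -0.3, -1.7]
grip_width: 0.022
grip_force: 54.9
```

```bash
python3 -c "
from h import *
st()"
```

```text
t 10.1 tcp_b [-18.6 -72.9  57.2] f_b [-0.48 -0.32 -1.63] m_b [ 0.02  0.35 -0.04] rot [ 0.    -0.002 -0.   ] grip 54.93711590766907
```

>>> {"name": "carry_out", "arguments": {
  "commands": [
    [1,[0,0,2],[0,0,0]],
    [1,[0,0,0],[0,0,0]]
  ]
}}

```text
time_s: 10.35
ee_pos: [0.5145, 0.0096, 0.1162]
eef_rot: [-3.132, -0.417, -0.024]
force: [-0.1, -1.3, -2.4]
grip_width: 0.022
grip_force: 54.9
```

>>> {"name": "carry_out", "arguments": {
  "commands": [
    [1,[0,0,1.5],[0,0,0]],
    [1,[0,0,0],[0,0,0]]
  ]
}}

```text
time_s: 10.6
ee_pos: [0.5151, 0.0095, 0.1147]
eef_rot: [-3.132, -0.417, -0.024]
force: [0.2, -0.2, -1.6]
grip_width: 0.0216
grip_force: 54.9
```

>>> {"name": "carry_out", "arguments": {
  "commands": [
    [1,[0,0,1.5],[0,0,0]],
    [1,[0,0,0],[0,0,0]]
  ]
}}

```text
time_s: 10.85
ee_pos: [0.5156, 0.0096, 0.1133]
eef_rot: [-3.132, -0.417, -0.024]
force: [-0.1, -0.0, -2.1]
grip_width: 0.0215
grip_force: 54.9
```

>>> {"name": "carry_out", "arguments": {
  "commands": [
    [1,[0,0,1.6],[0,0,0]],
    [1,[0,0,0],[0,0,0]]
  ]
}}

```text
time_s: 11.1
ee_pos: [0.5163, 0.0096, 0.1118]
eef_rot: [-3.132, -0.417, -0.024]
force: [-0.1, -0.2, -2.7]
grip_width: 0.0219
grip_force: 54.9
```

>>> {"name": "carry_out", "arguments": {
  "commands": [
    [1,[0,0,1.8],[0,0,0]],
    [1,[0,0,0],[0,0,0]]
  ]
}}

```text
time_s: 11.35
ee_pos: [0.517, 0.0095, 0.1101]
eef_rot: [-3.132, -0.417, -0.024]
force: [-0.8, -0.4, -2.2]
grip_width: 0.0218
grip_force: 54.9
```

>>> {"name": "carry_out", "arguments": {
  "commands": [
    [1,[0,0,1.7],[0,0,0]],
    [1,[0,0,0],[0,0,0]]
  ]
}}

```text
time_s: 11.6
ee_pos: [0.5177, 0.0096, 0.1086]
eef_rot: [-3.132, -0.417, -0.024]
force: [0.1, 0.5, -1.8]
grip_width: 0.0213
grip_force: 54.9
```

>>> {"name": "carry_out", "arguments": {
  "commands": [
    [1,[0,0,1.7],[0,0,0]],
    [1,[0,0,0],[0,0,0]]
  ]
}}

```text
time_s: 11.85
ee_pos: [0.5184, 0.0096, 0.1071]
eef_rot: [-3.132, -0.417, -0.024]
force: [-0.3, -0.5, -1.5]
grip_width: 0.0217
grip_force: 54.9
```

>>> {"name": "carry_out", "arguments": {
  "commands": [
    [1,[0,0,1.4],[0,0,0]],
    [1,[0,0,0],[0,0,0]]
  ]
}}

```text
time_s: 12.1
ee_pos: [0.519, 0.0096, 0.1058]
eef_rot: [-3.132, -0.417, -0.024]
force: [0.2, -0.6, -2.3]
grip_width: 0.0215
grip_force: 54.9
```

>>> {"name": "carry_out", "arguments": {
  "commands": [
    [1,[0,0,1.8],[0,0,0]],
    [1,[0,0,0],[0,0,0]]
  ]
}}

```text
time_s: 12.35
ee_pos: [0.5197, 0.0096, 0.1041]
eef_rot: [-3.132, -0.417, -0.024]
force: [-0.8, -0.0, -2.2]
grip_width: 0.0214
grip_force: 54.9
```

>>> {"name": "carry_out", "arguments": {
  "commands": [
    [1,[0,0,1.8],[0,0,0]],
    [1,[0,0,0],[0,0,0]]
  ]
}}

```text
time_s: 12.6
ee_pos: [0.5204, 0.0096, 0.1025]
eef_rot: [-3.132, -0.417, -0.024]
force: [0.3, 0.1, -2.4]
grip_width: 0.0216
grip_force: 54.9
```

```bash
python3 -c "
from h import *
st()"
```

```text
t 12.6 tcp_b [-18.8 -72.9  40.3] f_b [-0.71  0.08 -2.32] m_b [-0.06  0.35 -0.  ] rot [ 0.    -0.002 -0.   ] grip 54.93721425533295
```

>>> {"name": "carry_out", "arguments": {
  "commands": [
    [1,[0,0,1.8],[0,0,0]],
    [1,[0,0,0],[0,0,0]]
  ]
}}

```text
time_s: 12.85
ee_pos: [0.5212, 0.0095, 0.101]
eef_rot: [-3.132, -0.417, -0.024]
force: [0.8, -1.3, -1.2]
grip_width: 0.022
grip_force: 54.9
```

>>> {"name": "carry_out", "arguments": {
  "commands": [
    [1,[0,0,0.5],[0,0,0]],
    [1,[0,0,0],[0,0,0]]
  ]
}}

```text
time_s: 13.1
ee_pos: [0.5214, 0.0095, 0.1006]
eef_rot: [-3.132, -0.417, -0.024]
force: [-2.3, -0.1, 0.5]
grip_width: 0.0214
grip_force: 54.9
```

```bash
python3 -c "
from h import *
for i in range(5): st(); ctrl.camera('top')
st()"
```

```text
t 13.1 tcp_b [-18.7 -72.9  38.2] f_b [-1.91 -0.17  1.41] m_b [ 0.05  0.39 -0.03] rot [-0.    -0.002 -0.   ] grip 54.938122630119324
t 13.15 tcp_b [-18.7 -72.9  38.2] f_b [-1.36 -0.06 -0.28] m_b [ 0.05  0.35 -0.05] rot [-0.    -0.002 -0.   ] grip 54.93809223175049
t 13.2 tcp_b [-18.7 -72.9  38.2] f_b [-1.11  0.18  0.9 ] m_b [-0.    0.39 -0.03] rot [ 0.    -0.002 -0.   ] grip 54.93806183338165
t 13.25 tcp_b [-18.7 -72.9  38.2] f_b [-0.3  -0.43  0.74] m_b [ 0.04  0.37 -0.02] rot [-0.    -0.002 -0.   ] grip 54.93803858757019
t 13.3 tcp_b [-18.7 -72.9  38.2] f_b [-1.15  0.92  0.5 ] m_b [ 0.02  0.35 -0.05] rot [ 0.    -0.001 -0.   ] grip 54.938233494758606
t 13.35 tcp_b [-18.7 -72.9  38.2] f_b [-0.81  0.02  0.95] m_b [-0.    0.36 -0.06] rot [-0.    -0.002 -0.   ] grip 54.938194155693054
```

Contact is flat, at about 2.8 N. I start wiping towards +y (tool -y).

>>> {"name": "carry_out", "arguments": {
  "commands": [
    [1,[0,-3,0],[0,0,0]],
    [1,[0,-5,0],[0,0,0]],
    [1,[0,-6,0],[0,0,0]],
    [1,[0,-6,0],[0,0,0]],
    [1,[0,-5,0],[0,0,0]]
  ]
}}

```text
time_s: 13.98
ee_pos: [0.5218, 0.0351, 0.1007]
eef_rot: [-3.132, -0.417, -0.024]
force: [-0.8, 0.7, -0.6]
grip_width: 0.0218
grip_force: 54.9
```

```bash
python3 -c "
from h import *
for i in range(4): st(); ctrl.camera('top')
st()"
```

```text
t 13.975 tcp_b [-18.8 -47.4  38.1] f_b [-1.01  0.68 -0.2 ] m_b [-0.2   0.31 -0.02] rot [ 0.    -0.002 -0.   ] grip 54.93629515171051
t 14.025 tcp_b [-18.9 -47.   38.1] f_b [-1.33 -0.04 -0.16] m_b [0.14 0.26 0.05] rot [ 0.    -0.002 -0.   ] grip 54.93754506111145
t 14.075 tcp_b [-18.8 -47.2  38.1] f_b [-0.5   0.97 -0.17] m_b [0.24 0.29 0.  ] rot [ 0.    -0.002 -0.001] grip 54.939395785331726
t 14.125 tcp_b [-18.8 -47.5  38.1] f_b [-1.11  0.17  0.2 ] m_b [0.24 0.32 0.02] rot [ 0.    -0.002 -0.001] grip 54.93954241275787
t 14.175 tcp_b [-18.8 -47.6  38.1] f_b [-1.85  1.19 -1.06] m_b [ 0.24  0.31 -0.  ] rot [ 0.    -0.002 -0.   ] grip 54.9395889043808
```

>>> {"name": "carry_out", "arguments": {
  "commands": [
    [1,[0,-4,0.2],[0,0,0]],
    [1,[0,-6,0.2],[0,0,0]],
    [1,[0,-6,0.1],[0,0,0]],
    [1,[0,-6,0.1],[0,0,0]],
    [1,[0,-6,0],[0,0,0]],
    [1,[0,-6,0],[0,0,0]]
  ]
}}

```text
time_s: 14.92
ee_pos: [0.5228, 0.069, 0.1005]
eef_rot: [-3.132, -0.417, -0.024]
force: [-0.8, -1.0, 0.8]
grip_width: 0.0219
grip_force: 54.9
```

```bash
python3 -c "
from h import *
for i in range(4): st(); d=ctrl.camera('scene')
st(); cv2.imwrite('pics/s3.png',cv2.resize(d['img'][190:340,230:430],None,fx=4,fy=4))"
```

```text
t 14.925 tcp_b [-18.8 -13.4  37.5] f_b [-0.34 -1.    1.05] m_b [-0.28  0.28 -0.01] rot [ 0.    -0.002 -0.   ] grip 54.93764340877533
t 14.975 tcp_b [-18.8 -13.   37.5] f_b [-1.72  0.64  0.44] m_b [ 0.23  0.34 -0.04] rot [ 0.    -0.002 -0.   ] grip 54.937158823013306
t 15.025 tcp_b [-18.8 -13.2  37.5] f_b [-1.84  1.12  2.17] m_b [ 0.34  0.3  -0.02] rot [ 0.    -0.002 -0.001] grip 54.93858575820923
t 15.075 tcp_b [-18.8 -13.4  37.5] f_b [-1.31  1.4   1.18] m_b [0.39 0.26 0.06] rot [ 0.    -0.002 -0.   ] grip 54.939011335372925
t 15.125 tcp_b [-18.8 -13.5  37.5] f_b [-1.26  2.28  1.02] m_b [ 0.35  0.32 -0.03] rot [ 0.    -0.002 -0.   ] grip 54.93906319141388
```

View pics/s3.png

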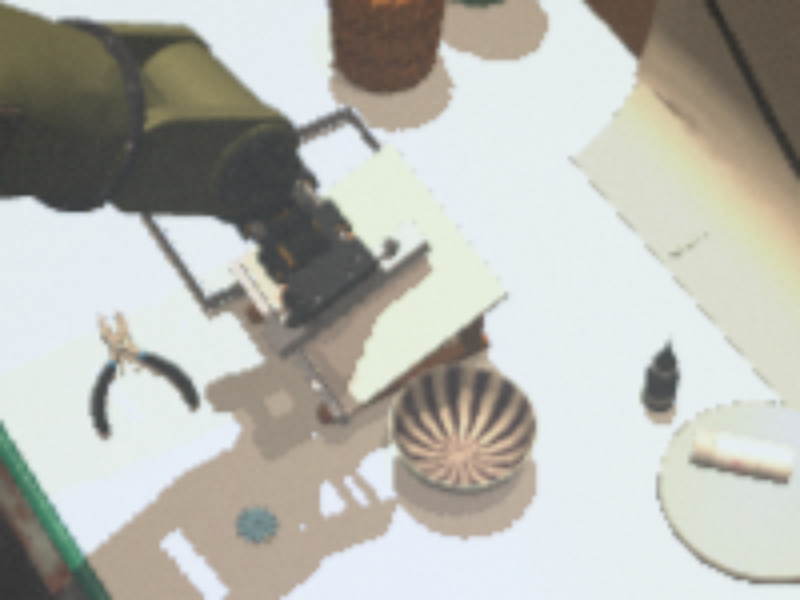

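No chip is left behind the blade: the strip between the bar and the right edge, around (420,330), is clean. Force is about 3.3 N, so I continue and follow the slight slope.

>>> {"name": "carry_out", "arguments": {
  "commands": [
    [1,[0,-4,0.1],[0,0,0]],
    [1,[0,-6,0],[0,0,0]],
    [1,[0,-6,0.1],[0,0,0]],
    [1,[0,-6,0],[0,0,0]],
    [1,[0,-6,0.1],[0,0,0]],
    [1,[0,-6,0],[0,0,0]],
    [1,[0,-6,0.1],[0,0,0]]
  ]
}}

```text
time_s: 16.0
ee_pos: [0.5238, 0.109, 0.1005]
eef_rot: [-3.132, -0.417, -0.024]
force: [-1.0, -2.5, 0.6]
grip_width: 0.0221
grip_force: 54.9
```

```bash
python3 -c "
from h import *
for i in range(4): st(); ctrl.camera('top')
st()"
```

```text
t 16.0 tcp_b [-18.8  26.6  37.1] f_b [-0.64 -2.49  0.96] m_b [-0.4   0.31 -0.03] rot [ 0.    -0.002 -0.   ] grip 54.93811011314392
t 16.05 tcp_b [-18.8  27.   37.1] f_b [-1.01  0.27  1.81] m_b [ 0.18  0.34 -0.02] rot [ 0.    -0.002 -0.   ] grip 54.93762731552124
t 16.1 tcp_b [-18.8  26.8  37.1] f_b [-0.88  1.06  1.48] m_b [ 0.35  0.38 -0.01] rot [ 0.    -0.002 -0.001] grip 54.93847668170929
t 16.15 tcp_b [-18.8  26.6  37.1] f_b [-0.82  0.81  1.86] m_b [0.36 0.36 0.05] rot [ 0.001 -0.002 -0.   ] grip 54.93887007236481
t 16.2 tcp_b [-18.8  26.4  37.1] f_b [-0.49  1.97  1.07] m_b [ 0.37  0.29 -0.08] rot [ 0.    -0.002 -0.   ] grip 54.93904709815979
```

>>> {"name": "carry_out", "arguments": {
  "commands": [
    [1,[0,-4,0.1],[0,0,0]],
    [1,[0,-6,0],[0,0,0]],
    [1,[0,-6,0.1],[0,0,0]],
    [1,[0,-6,0],[0,0,0]],
    [1,[0,-6,0],[0,0,0]],
    [1,[0,-6,0.1],[0,0,0]],
    [1,[0,-6,0],[0,0,0]]
  ]
}}

```text
time_s: 17.08
ee_pos: [0.5247, 0.1489, 0.1006]
eef_rot: [-3.132, -0.417, -0.024]
force: [-0.7, -1.6, 1.5]
grip_width: 0.0221
grip_force: 54.9
```

```bash
python3 -c "
from h import *
for i in range(3): st(); ctrl.camera('top')
st()"
```

```text
t 17.075 tcp_b [-18.8  66.5  36.8] f_b [ 0.02 -1.56  1.62] m_b [-0.37  0.26 -0.03] rot [ 0.    -0.002 -0.   ] grip 54.938079714775085
t 17.125 tcp_b [-18.8  67.   36.8] f_b [-0.76  0.82  0.56] m_b [ 0.18  0.32 -0.03] rot [ 0.    -0.002 -0.   ] grip 54.93776321411133
t 17.175 tcp_b [-18.8  66.8  36.8] f_b [-0.67  1.17  0.36] m_b [ 0.31  0.29 -0.01] rot [ 0.001 -0.002 -0.001] grip 54.93847131729126
t 17.225 tcp_b [-18.8  66.6  36.8] f_b [-1.69  1.09  1.57] m_b [0.35 0.3  0.04] rot [ 0.001 -0.001 -0.   ] grip 54.93891656398773
```

>>> {"name": "carry_out", "arguments": {
  "commands": [
    [1,[0,-4,0],[0,0,0]],
    [1,[0,-6,0],[0,0,0]],
    [1,[0,-6,0],[0,0,0]],
    [1,[0,-6,0],[0,0,0]],
    [1,[0,-6,0],[0,0,0]],
    [1,[0,-6,-0.2],[0,0,0]],
    [1,[0,0,-4],[0,0,0]],
    [1,[0,0,-15],[0,0,0]],
    [1,[0,0,-30],[0,0,0]],
    [1,[0,0,-30],[0,0,0]]
  ]
}}

```text
time_s: 18.48
ee_pos: [0.4926, 0.1823, 0.1749]
eef_rot: [-3.132, -0.417, -0.024]
force: [-0.1, 1.1, -2.7]
grip_width: 0.0216
grip_force: 54.9
```

Run:
```python
from h import *
D=R.from_euler('xyz',[np.pi,0,.232]); st()
o=ctrl.get_obs(); p=o['ee_pos']
s=plan([.535,.05,.235],T,n=4,g=1)
s=plan([.508,-.357,.2],D,step=38,start=s,g=1)
```

```text
t 18.475 tcp_b [-18.6  99.9 117.8] f_b [-1.2   1.04 -2.41] m_b [ 0.03  0.42 -0.02] rot [ 0.    -0.001  0.   ] grip 54.937241077423096
[[1,[16.5,32.7,-9.4],[-0.0,0.0,-0.0]],[1,[16.5,32.7,-9.5],[-0.0,0.001,-0.0]],[1,[16.5,32.8,-9.4],[-0.0,-0.0,-0.0]],[1,[16.6,32.7,-9.4],[-0.0,0.0,-0.0]]]
[[1,[-2.7,37.1,1.9],[0.004,-0.038,-0.023]],[1,[-3.5,37.0,1.9],[0.004,-0.038,-0.023]],[1,[-4.3,36.9,1.8],[0.004,-0.038,-0.022]],[1,[-5.0,36.8,2.0],[0.004,-0.038,-0.023]],[1,[-5.8,36.7,1.9],[0.004,-0.038,-0.023]],[1,[-6.5,36.6,2.1],[0.004,-0.038,-0.023]],[1,[-7.4,36.4,2.1],[0.004,-0.038,-0.022]],[1,[-8.0,36.3,2.3],[0.004,-0.038,-0.023]],[1,[-8.8,36.1,2.5],[0.004,-0.038,-0.023]],[1,[-9.5,35.9,2.7],[0.004,-0.037,-0.023]],[1,[-10.2,35.6,2.9],[0.004,-0.038,-0.022]]]
```

>>> {"name": "carry_out", "arguments": {
  "commands": [
    [1,[16.5,32.7,-9.4],[0,0,0]],
    [1,[16.5,32.7,-9.5],[0,0,0]],
    [1,[16.5,32.8,-9.4],[0,0,0]],
    [1,[16.6,32.7,-9.4],[0,0,0]]
  ]
}}

```text
time_s: 18.98
ee_pos: [0.5356, 0.0491, 0.235]
eef_rot: [-3.132, -0.418, -0.024]
force: [0.2, 0.2, -1.2]
grip_width: 0.0218
grip_force: 54.9
```

>>> {"name": "carry_out", "arguments": {
  "commands": [
    [1,[-2.7,37.1,1.9],[0.004,-0.038,-0.023]],
    [1,[-3.5,37,1.9],[0.004,-0.038,-0.023]],
    [1,[-4.3,36.9,1.8],[0.004,-0.038,-0.022]],
    [1,[-5,36.8,2],[0.004,-0.038,-0.023]],
    [1,[-5.8,36.7,1.9],[0.004,-0.038,-0.023]],
    [1,[-6.5,36.6,2.1],[0.004,-0.038,-0.023]]
  ]
}}

```text
time_s: 19.73
ee_pos: [0.5206, -0.1729, 0.2155]
eef_rot: [3.132, -0.189, 0.12]
force: [0.7, 0.8, -2.3]
grip_width: 0.022
grip_force: 54.9
```

Run:
```python
from h import *
d=snap('top'); e=snap('scene')
a=cv2.resize(d['img'][180:290,230:380],None,fx=3,fy=3); b=cv2.resize(e['img'][190:320,230:380],None,fx=2.5,fy=2.5)
im=np.zeros((max(len(a),len(b)),450+375,3),np.uint8); im[:len(a),:450]=a; im[:len(b),450:]=b
cv2.imwrite('pics/m4.png',im[:,:800])
s=plan([.508,-.357,.2],R.from_euler('xyz',[np.pi,0,.232]),step=38,g=1)
```

```text
[[1,[-7.2,36.0,2.0],[0.004,-0.037,-0.023]],[1,[-8.0,35.7,2.1],[0.004,-0.038,-0.023]],[1,[-8.7,35.6,2.3],[0.004,-0.037,-0.023]],[1,[-9.5,35.5,2.5],[0.004,-0.038,-0.023]],[1,[-10.1,35.1,2.8],[0.004,-0.037,-0.023]]]
```

View pics/m4.png

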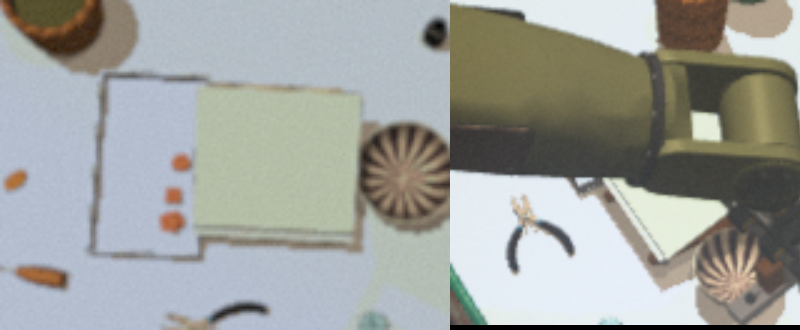

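In the top view the tile is clear. Chips are in the tray at (181,162), (174,196) and (173,222), and the last blob may be two chips. The orange thing at (15,180) was on the bench from the start. I go over the rest and zoom in on the tray.

>>> {"name": "carry_out", "arguments": {
  "commands": [
    [1,[-7.2,36,2],[0.004,-0.037,-0.023]],
    [1,[-8,35.7,2.1],[0.004,-0.038,-0.023]],
    [1,[-8.7,35.6,2.3],[0.004,-0.037,-0.023]],
    [1,[-9.5,35.5,2.5],[0.004,-0.038,-0.023]],
    [1,[-10.1,35.1,2.8],[0.004,-0.037,-0.023]],
    [1,[0,0,0],[0,0,0]]
  ]
}}

```text
time_s: 20.58
ee_pos: [0.5085, -0.3554, 0.1994]
eef_rot: [-3.141, -0.001, 0.232]
force: [-0.6, -0.0, -2.6]
grip_width: 0.0219
grip_force: 54.9
```

Run:
```python
from h import *
d=snap('top'); e=snap('scene')
a=cv2.resize(d['img'][220:265,265:305],None,fx=9,fy=9); b=cv2.resize(e['img'][205:275,255:315],None,fx=6,fy=6)
im=np.zeros((430,730,3),np.uint8); im[:a.shape[0],:360]=a; im[:b.shape[0],370:730]=b
cv2.imwrite('pics/m5.png',im)
for i in range(4):
    for c in ['scene','top']: print(i,c,[(np.round(x['at'],3).tolist(),round(x['score'],2)) for x in ctrl.place_of(f'chip_{i}_mid',c)[:3]])
s=plan([.508,-.357,.075],R.from_euler('xyz',[np.pi,0,.232]),step=25,g=1)
```

```text
0 scene []
0 top [([0.494, 0.194, 0.015], 0.38)]
1 scene [([0.553, -0.057, -0.001], 0.31), ([0.677, -0.356, 0.003], 0.23)]
1 top [([0.561, 0.191, 0.004], 0.51)]
2 scene []
2 top [([0.561, 0.189, 0.002], 0.37), ([0.525, 0.194, 0.012], 0.36), ([0.41, -0.154, -0.002], 0.3)]
3 scene []
3 top [([0.556, 0.081, 0.072], 0.41)]
[[1,[-0.3,0.5,24.9],[0.0,-0.0,0.0]],[1,[-0.4,0.6,24.9],[0.0,-0.0,0.001]],[1,[-0.3,0.5,24.9],[0.0,-0.001,0.0]],[1,[-0.4,0.5,24.9],[0.0,0.0,0.001]],[1,[-0.3,0.5,24.9],[0.0,-0.0,0.0]]]
```

View pics/m5.png

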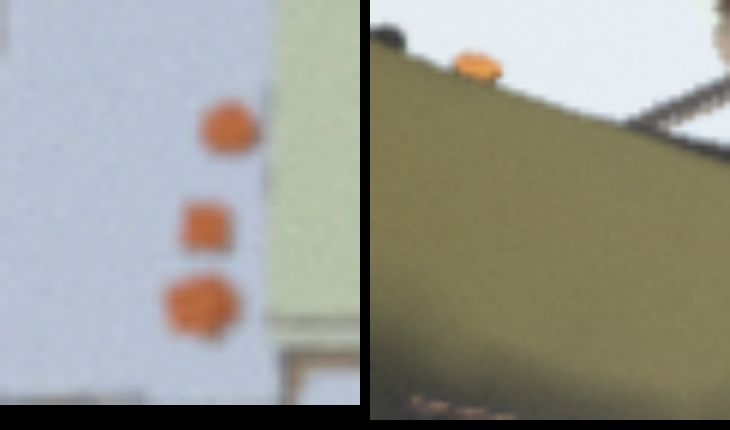

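The lower blob at (200,305) is two chips, one on the other. So all four lie in the tray, with the square one at (205,228) and the six-sided one at (228,128). Now I seat the scraper.

>>> {"name": "carry_out", "arguments": {
  "commands": [
    [1,[-0.3,0.5,24.9],[0,0,0]],
    [1,[-0.4,0.6,24.9],[0,0,0]],
    [1,[-0.3,0.5,24.9],[0,0,0]],
    [1,[-0.3,0,25],[0,0,0]],
    [1,[0,0,15],[0,0,0]],
    [1,[0,0,0],[0,0,0]]
  ]
}}

```text
time_s: 21.82
ee_pos: [0.5078, -0.3559, 0.084]
eef_rot: [-3.14, -0.0, 0.234]
force: [-0.0, -0.3, -1.9]
grip_width: 0.0218
grip_force: 54.9
```

Run:
```python
from h import *
o=ctrl.get_obs(); print(o['ee_pos'],o['eef_rot'],o['force'])
s=plan([.508,-.357,.0695],R.from_euler('xyz',[np.pi,0,.232]),step=4,g=1)
```

```text
[ 0.50781535 -0.3559158   0.08395163] [-3.14040245e+00 -9.55505306e-05  2.33817176e-01] [-0.02823967 -0.31826626 -1.93731659]
[[1,[-0.0,0.3,3.6],[-0.0,-0.0,0.0]],[1,[-0.0,0.3,3.6],[-0.001,-0.0,0.001]],[1,[-0.1,0.2,3.6],[0.0,-0.0,0.0]],[1,[0.0,0.3,3.7],[-0.0,-0.0,0.001]]]
```

>>> {"name": "carry_out", "arguments": {
  "commands": [
    [1,[0,0.6,1],[-0.001,0,0.001]],
    [1,[0,0.5,3.5],[0,0,0.001]],
    [1,[0,0,3.5],[0,0,0]],
    [1,[0,0,3.5],[0,0,0]],
    [1,[0,0,2.5],[0,0,0]],
    [1,[0,0,0],[0,0,0]]
  ]
}}

```text
time_s: 22.58
ee_pos: [0.5083, -0.3572, 0.0704]
eef_rot: [3.141, -0.001, 0.232]
force: [-0.3, -0.2, -2.5]
grip_width: 0.0215
grip_force: 54.9
```

>>> {"name": "carry_out", "arguments": {
  "commands": [
    [1,[0,0,0.7],[0,0,0]],
    [1,[0,0,0],[0,0,0]]
  ]
}}

```text
time_s: 22.82
ee_pos: [0.5083, -0.3573, 0.07]
eef_rot: [3.141, -0.001, 0.232]
force: [-0.7, 0.1, -3.5]
grip_width: 0.0215
grip_force: 54.9
```

>>> {"name": "carry_out", "arguments": {
  "commands": [
    [1,[0,0,0.7],[0,0,0]],
    [1,[0,0,0],[0,0,0]]
  ],
  "squeeze": 10
}}

```text
time_s: 23.08
ee_pos: [0.5084, -0.3573, 0.0695]
eef_rot: [3.14, -0.001, 0.232]
force: [0.2, 0.0, 1.2]
grip_width: 0.0216
grip_force: 10.0
```

>>> {"name": "carry_out", "arguments": {
  "commands": [
    [0.7,[0,0,0],[0,0,0]],
    [0.6,[0,0,0],[0,0,0]],
    [0.4,[0,0,0],[0,0,0]],
    [0.2,[0,0,0],[0,0,0]],
    [0,[0,0,0],[0,0,0]],
    [0,[0,0,0],[0,0,0]],
    [0,[0,0,0],[0,0,0]],
    [0,[0,0,0],[0,0,0]]
  ]
}}

```text
time_s: 24.08
ee_pos: [0.5083, -0.3573, 0.0692]
eef_rot: [3.141, -0.001, 0.232]
force: [-0.1, 1.6, 0.8]
grip_width: 0.0925
grip_force: 0.0
```

It is seated and released. I retreat straight up, then back.

>>> {"name": "carry_out", "arguments": {
  "commands": [
    [0,[0,0,-10],[0,0,0]],
    [0,[0,0,-25],[0,0,0]],
    [0,[0,0,-30],[0,0,0]],
    [0,[0,0,-30],[0,0,0]],
    [0,[0,0,-30],[0,0,0]],
    [0,[-30,0,-5],[0,0,0]],
    [0,[-35,0,0],[0,0,0]],
    [0,[-35,0,0],[0,0,0]],
    [0,[-35,0,0],[0,0,0]],
    [0,[0,0,0],[0,0,0]]
  ]
}}

```text
time_s: 25.32
ee_pos: [0.3754, -0.3888, 0.2002]
eef_rot: [3.139, -0.001, 0.23]
force: [-0.2, 1.1, 0.1]
grip_width: 0.0935
grip_force: 0.0
```

Run:
```python
from h import *
d=snap('top'); e=snap('scene')
a=cv2.resize(d['img'][215:295,425:490],None,fx=6,fy=6); b=cv2.resize(d['img'][190:280,255:345],None,fx=4,fy=4)
im=np.zeros((480,760,3),np.uint8); im[:a.shape[0],:390]=a; im[:b.shape[0],395:755]=b
cv2.imwrite('pics/m6.png',im)
for n in ['scraper','scraper_grip']:
    for c in ['scene','top']: print(n,c,[(np.round(x['at'],3).tolist(),round(x['score'],2)) for x in ctrl.place_of(n,c)[:2]])
```

```text
scraper scene [([0.508, -0.356, 0.046], 0.71)]
scraper top [([0.505, -0.36, 0.043], 0.94)]
scraper_grip scene [([0.508, -0.358, 0.084], 0.48)]
scraper_grip top [([0.51, -0.355, 0.084], 0.68)]
```

View pics/m6.png

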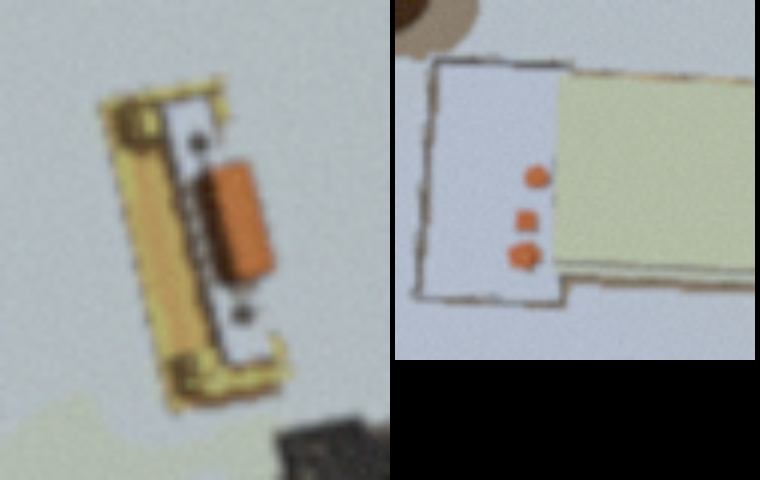

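The scraper sits in its rest at about (215,240), between the end stops and upright. The chips are in the tray at (537,177), (527,221) and (524,256), and the last of these is the stacked pair.

```bash
python3 -c "
from station import ctrl
print(ctrl.hand_in())"
```

```text
the job is handed in; nothing more can be done
None
```

The job is handed in after about 25 s of the 58 s allowed: the last pictures show the chips in the tray (the fourth read as stacked on another) and the scraper back in its rest; pressing force read about 2–3.5 N, and the hand-in gave no verdict.

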